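# Wind the inspection jack up to the height gauge

## Robot

A 7-joint arm with a two-finger parallel gripper is mounted at the origin on the work surface. World frame = base frame: x ahead of the robot, y to its left, z up, the work surface at z = 0. Lengths are in m, angles in rad, forces in N, time in s.
With the tool pointing down it reaches from about 0.4 to 0.85 m from the base axis. Payload 10.4 kg.
Tool frame: the origin (TCP) lies at the very end of the fingers, on their centre line; the grasp point (between the pads) lies 19 mm behind it; x points along the fingers, z is the direction in which the jaws open and shut, and the axes are right-handed (so a half turn about x gives the same grasp; the last joint's range is limited). The gripper opens to 85 mm and grips with 20 to 120 N. Pads are 22 mm wide; open, the fingers measure 114 mm over their backs; the gripper's body (76 mm by 85 mm) begins 54 mm behind the grasp point. The pads swing forward as they close: fully open they stand 13 mm farther back than shut.
Start: joints at [-1.209, 0.332, -0.065, 1.46, 0.022, 1.35, -0.088], TCP at [0.235, 0.579, 0.231] pointing down, gripper open.
Joint ranges: [-2.6, 2.6], [-0.5, 2.12], [-1.47, 1.34], [0.16, 2.42], [-1.27, 4.41], [0.06, 2.06], [-2.6, 2.6]. Speed limits (rad/s): [2.22, 2.22, 2.79, 2.79, 3.14, 3.14, 3.14].

## Interface

Orientations are given as a unit quaternion [x, y, z, w].
In Python, from workcell import get_obs, camera, camera_info, hand_in gives the robot as it stands.
- The arm moves only by the tool move_arm, never from a script. Its argument "motion" is text: rows parted by semicolons, each of 4 numbers parted by spaces: the shift along the world's x, y, z in m, then the turn about the world's z in rad. In form: tx ty tz spin; .... A call has 1 to 10 rows; each row is the pose to reach, as a shift and turn from the pose commanded when the call began; what a row does not reach only later rows make up. A row lasts 1/8 s, in which the tool goes at most 62.5 mm and 10.7 degrees, less where a joint would pass 70% of its speed; a pose out of reach is approached as far as the arm can. A call with a gripper value outside its range is refused whole. "grip" is the opening, from 0 (shut) to 1 (fully open), set as the call begins (left out, the last holds). The fingers move at their own pace and stop on an object; "force" is the grip in N (left out, the last holds). Time passes only in rows, so rows that repeat a pose let the fingers close. It gives the time, the measured TCP pose, the force and the opening at its end, in the units of the state.
- get_obs(): the state, without advancing time (a new reading comes with each control period).
- camera(name): name is "scene" or "top" or "wrist"; returns (picture, depth): 480x640x3 uint8, red, green, blue; 480x640 float32, m along the optical axis (not along the pixel's ray), 0 where there is no reading.
- camera_info(name): a dict with "camera_matrix" (3x3 intrinsics, pixels), "eye" and "attitude" of the camera in the world. Camera axes: x right, y up, looking along -z (the intrinsics and any distortion apply to the point x, -y, -z); pixel columns grow to the right and rows downward; lengths in m; the calibration is good to about 2 mm. A picture is of the moment at which its call begins: read the wrist's pose just before it. camera_info takes no time and is no camera call; for the wrist camera it gives the pose at the moment of the call.
- hand_in(): hands the job in, once; it reports no verdict.
The state is a dict: "clock": time; "joint_pos": joint angles; "joint_velocities": joint speeds; "tau": joint torques, N m; "position": TCP position; "ee_rot": TCP orientation; "ft_force": force on the tool from outside, world axes, zero at the start; "torque": the same for the moment, N m; "grip_width": opening from 0.0 (shut) to 1.0 (fully open).
Only numpy, scipy, OpenCV 4.12 (cv2) and the standard library are available. Lean on these libraries where they do the work, as an engineer would, in place of code of your own. Each camera call takes 0.05 s, during which the arm holds its last target.

## Task

Fit the loose crank onto the jack's upright flat-sided drive, turning it gently until it drops fully home, and wind the jack up by the crank's handle until the top of the clamped steel block is level with the scriber tip of the height gauge. Do not force anything, do not touch the block, its platform or the height gauge, and leave the other things on the bench where they are. Leave the crank on the drive and let go.

Things in the scene. Friction and masses are not known exactly. Their poses are not given: they have to be found in the camera images.
- jack: Screw jack, fixed to the bench: a black granite slab 300 x 150 mm (x, y), top 40 mm above the bench; at its -x end a grey gear housing 66 x 76 mm, top 85 mm above the bench, with the upright drive; at its +x end the lift platform, 90 x 100 mm. Origin: centre of the slab's underside, on the bench; x runs from the drive to the platform, z up.
- seat (a point): Centre of the steel collar face (34 mm across) on which the crank's boss rests when home; on the drive's axis, 90 mm above the bench. Fixed to the jack, x, y, z as the jack's; it does not turn with the drive.
- work_top (a point): Top edge (middle of the +y side) of the steel block clamped on the lift platform; block 50 x 56 mm, 40 mm high. The point rises and sinks with the platform; 130 mm above the bench at the start, give or take 3 mm; x, y, z as the jack's.
- scriber_tip (a point): Underside of the tip of the height gauge's scriber (a level, clamped steel blade), 5 to 25 mm beside the block's +y edge: the set height, 11 to 24 mm above the block's starting top. The gauge's column, 277 mm high, stands 123 mm from this tip in the tip's +y direction.
- crank_boss (a point): Loose steel crank, 0.4 kg, balanced, standing upright on the bench. Point: on the axis of its boss (block 40 x 30 mm along x, y, 62 mm tall), 36 mm above its underside. x points along the arm (16 to 26 mm above the underside) to the handle; round counterweight on the -x side, to 54 mm out, 13 to 39 mm above the underside. Free sides to grip: +y and -y.
- crank_mouth (a point): Centre of the underside of the crank's boss, the mouth of its socket: a slot 24.5 mm along the crank's x, 12.5 mm along its y, 30 mm deep: 1.25 mm clear all round the drive's tang, so it fits either way round, within some 6 degrees of the drive's angle; home when this point is on the seat.
- crank_handle (a point): Centre of the crank's upright handle, a black revolving sleeve 19 mm in diameter, 55 mm tall, free to spin on its own axis (so it can be held in fingers that do not turn); 60 mm out from the boss's axis along the crank's x; 57 mm above the boss's underside.
- gauge: The height gauge, fixed; foot 75 x 70 mm, 30 mm high, column 277 mm high; origin: centre of its foot's underside on the bench. Not to be touched.
- platform: The lift platform with its clamped block; origin on its axis, 60 mm below the block's top. Not to be touched.
- drive_top (a point): Tip of the upright drive, 28 mm above the seat; does NOT turn with it. A steel tang of 22 x 10 mm section, 22 mm tall, then a round cone 6 mm tall (9.6 mm wide at its foot, 6 mm at the tip). At the start the tang's 22 mm width lies anywhere within 70 degrees of the jack's y, unmeasured. Stiff (0.1 N m), stays where left. Clockwise seen from above raises the platform 14 mm a turn; no backlash.
- ring_gauge_mid (a point): A steel ring 64 mm across, 22 mm high, lying on the bench; a bystander. Point: its centre, half-way up.
- pin_gauge_center (a point): An upright steel cylinder 24 mm across, 50 mm tall; a bystander. Point: its centre.
- gauge_block: An upright steel block 35 x 12 x 45 mm; a bystander. Origin: centre of its underside.
- cleaner: A white bottle 52 mm across, 130 mm tall; a bystander. Origin: centre of its underside.
- caliper: A caliper, 190 mm long, lying flat along its x; a bystander. Origin: its middle, on the bench.
- driver: A screwdriver lying along its x; a bystander. Origin: on the bench below it.
There are look-alikes about, which are no part of the job. Of the things shaped like the part that bears crank_boss, the dark steel one is meant.

How it is judged:
By the outcome, as a careful person would: the job done as asked, in the order asked, and still so for the second after the job is handed in, with the robot touching nothing.
It also fails if it takes over 72 s, if anything falls off the work surface, if the arm or the gripper's body presses on something with over 40 N, if the wrist force passes 120 N, or if a joint passes its speed limit or range.

## Working session

There is one attempt and no reset: what is moved stays moved. The work goes in short steps, Python scripts to look and compute and a tool call to move; the robot and the scene stay as the last step left them, time stands still between calls to the robot, and variables do not carry over. Pictures are saved under pics/ and viewed, and the job is handed in when it is done.

Besides the shell and the picture viewer there is one more tool, called after "Request:" in YAML: its name, and indented under it one key for each argument. move_arm: Moves the arm, as the interface text tells. Its arguments: {"type":"object","properties":{"motion":{"type":"string"},"grip":{"type":"number"},"force":{"type":"number"}},"required":["motion"]}

```bash
mkdir -p pics; ls; cat > h.py <<'E'
import numpy as np, cv2
from workcell import get_obs, camera, camera_info, hand_in
E
python3 - <<'E'
from h import *
o=get_obs();print({k:np.round(v,3) for k,v in o.items()})
for n in ['scene','top','wrist']:
    print(n,camera_info(n))
    p,d=camera(n);cv2.imwrite(f'pics/{n}0.png',p[:,:,::-1]);np.save(f'pics/{n}0.npy',d)
E
```

```text
pics
{'clock': np.float64(0.0), 'joint_pos': array([-1.209,  0.333, -0.065,  1.461,  0.022,  1.35 , -0.089]), 'joint_velocities': array([ 0.001,  0.   , -0.001, -0.001, -0.001,  0.001, -0.   ]), 'tau': array([-0.0000e+00, -6.2542e+01,  4.9000e-02, -3.9161e+01,  1.6000e-02,
        1.0000e-02, -0.0000e+00]), 'position': array([0.234, 0.579, 0.231]), 'ee_rot': array([-0.395,  0.587,  0.395,  0.586]), 'ft_force': array([ 0.168, -0.419,  0.161]), 'torque': array([ 0.007, -0.025,  0.018]), 'grip_width': np.float64(1.003)}
scene {'camera_matrix': array([[437.75897803,   0.        , 313.41883416],
       [  0.        , 437.75897803, 235.81699619],
       [  0.        ,   0.        ,   1.        ]]), 'eye': array([1.17076741, 0.55997671, 0.61926735]), 'attitude': array([0.20844502, 0.44361836, 0.78909241, 0.37025206])}
top {'camera_matrix': array([[460.02197672,   0.        , 320.04668727],
       [  0.        , 460.02197672, 239.41290491],
       [  0.        ,   0.        ,   1.        ]]), 'eye': array([0.35294589, 0.01711642, 1.26615443]), 'attitude': array([-0.05427407,  0.0471908 ,  0.7156128 , -0.69478463])}
wrist {'camera_matrix': array([[412.91345301,   0.        , 315.08272306],
       [  0.        , 412.91345301, 240.59616901],
       [  0.        ,   0.        ,   1.        ]]), 'eye': array([0.16737683, 0.60637204, 0.37338859]), 'attitude': array([-0.12079447, -0.08126758,  0.55311169,  0.82028759])}
```

View pics/scene0.png

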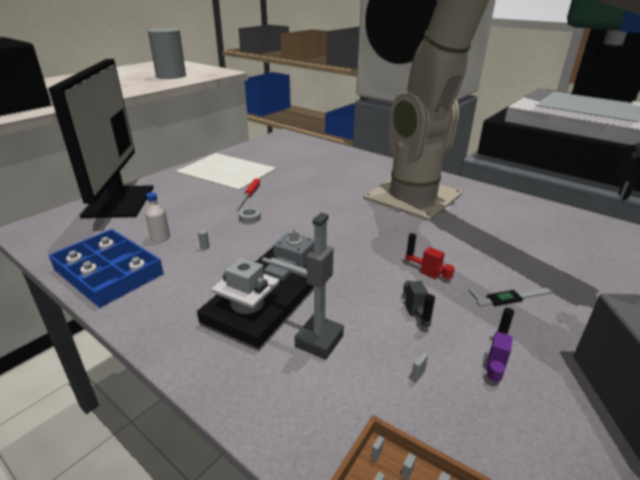

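View pics/top0.png

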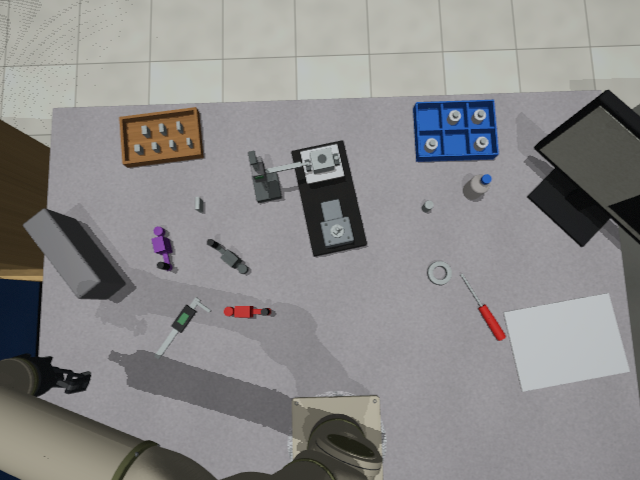

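View pics/wrist0.png

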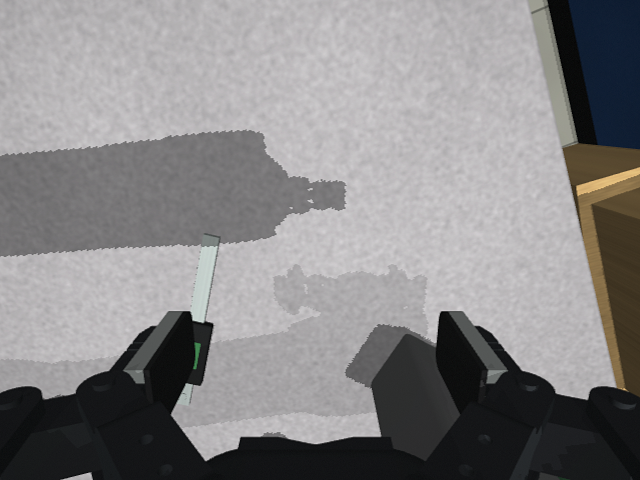

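The things shaped like the crank in the top view are red at (247,312), purple at (161,248) and dark grey steel at (228,256). The dark steel one is meant. I'll check it in a close crop, along with the drive and the scriber.

```bash
python3 - <<'E'
from h import *
t=cv2.imread('pics/top0.png');s=cv2.imread('pics/scene0.png')
r=lambda im,x,y,w,h:cv2.resize(im[y:y+h,x:x+w],(400,300),interpolation=cv2.INTER_CUBIC)
a=np.vstack([np.hstack([r(t,190,228,80,60),r(t,300,200,80,60)]),np.hstack([r(s,380,260,80,60),r(s,220,210,120,90)])])
cv2.imwrite('pics/crop0.png',a)
E
```

```text
(no output)
```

View pics/crop0.png

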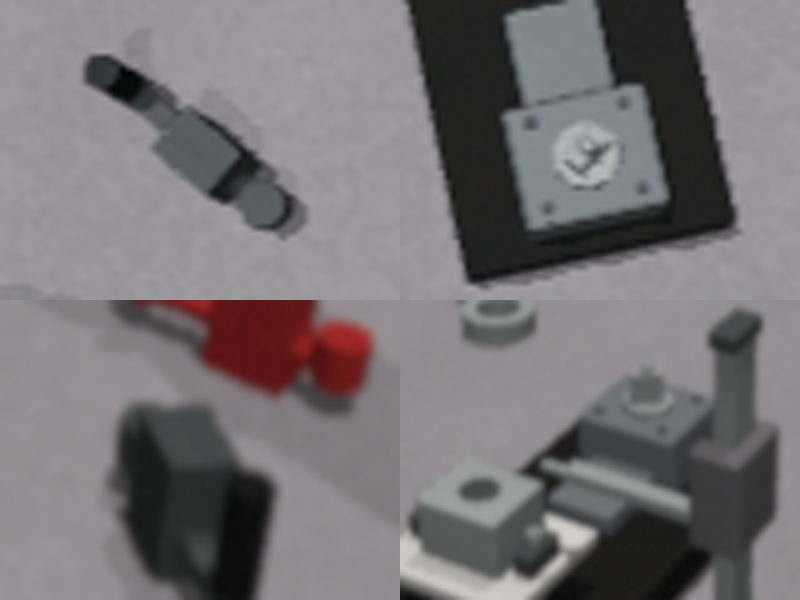

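```bash
cat >> h.py <<'E'
from scipy.spatial.transform import Rotation as R
def ray(ci,u,v):
    K=ci['camera_matrix'];d=np.array([(u-K[0,2])/K[0,0],-(v-K[1,2])/K[1,1],-1.])
    return np.array(ci['eye']),R.from_quat(ci['attitude']).apply(d)
def plane(ci,u,v,z):
    e,d=ray(ci,u,v);return e+d*(z-e[2])/d[2]
def proj(ci,p):
    q=R.from_quat(ci['attitude']).inv().apply(np.array(p)-ci['eye']);K=ci['camera_matrix']
    return K[0,2]+K[0,0]*q[0]/-q[2],K[1,2]+K[1,1]*q[1]/q[2]
def cloud(ci,d):
    K=ci['camera_matrix'];v,u=np.mgrid[:480,:640]
    P=np.stack([(u-K[0,2])/K[0,0]*d,-(v-K[1,2])/K[1,1]*d,-d],-1)
    W=R.from_quat(ci['attitude']).apply(P.reshape(-1,3)).reshape(480,640,3)+ci['eye'];W[d==0]=np.nan;return W
E
python3 - <<'E'
from h import *
c=camera_info('top');d=np.load('pics/top0.npy');W=cloud(c,d)
for n,u,v,z in [('boss',230,258,.062),('handle',210.6,242.4,.0845),('cw',243,268.5,.039),('collar',337.4,230.6,.09),('ringc',440,273,.022),('slabA',313.7,256,.04),('slabB',367,246,.04),('slabC',292,150,.04),('slabD',344,141,.04),('scr tip',302,166,.15)]:
    print(n,plane(c,u,v,z).round(4),W[int(round(v)),int(round(u))].round(4))
print(W[330:332,300:302])
w=camera_info('wrist');o=get_obs();Rt=R.from_quat(o['ee_rot']);Rc=R.from_quat(w['attitude'])
print('cam in tool',Rt.inv().apply(w['eye']-o['position']),'look world',Rc.apply([0,0,-1]),'look tool',Rt.inv().apply(Rc.apply([0,0,-1])),'toolaxes',Rt.as_matrix().round(3))
E
```

```text
boss [0.485  0.2654 0.062 ] [0.4851 0.2655 0.0614]
handle [0.5248 0.3113 0.0845] [0.5256 0.3099 0.0857]
cw [0.4582 0.2353 0.039 ] [0.4593 0.2348 0.0416]
collar [ 0.5449 -0.0191  0.09  ] [ 0.5398 -0.0173  0.115 ]
ringc [ 0.4318 -0.2936  0.022 ] [ 0.4331 -0.2988  0.001 ]
slabA [0.4861 0.0452 0.04  ] [0.4881 0.0448 0.0212]
slabB [ 0.5087 -0.0986  0.04  ] [ 0.5143 -0.1027 -0.0035]
slabC [0.7832 0.0974 0.04  ] [0.7967 0.1    0.0016]
slabD [ 0.8045 -0.0475  0.04  ] [ 8.19e-01 -4.96e-02  6.00e-04]
scr tip [0.702 0.066 0.15 ] [0.7357 0.0707 0.0423]
[[[ 0.29022855  0.08863029 -0.00214926]
  [ 0.29038528  0.08566455  0.00255228]]

 [[ 0.28763667  0.08861413 -0.00080507]
  [ 0.28753103  0.08593845 -0.00138177]]]
cam in tool [-1.42802451e-01  7.24393589e-02  8.86407578e-06] look world [ 0.2670147  -0.10808469 -0.95761206] look tool [ 0.95762134 -0.28802828  0.00104199] toolaxes [[-0.    -0.927  0.375]
 [-0.001  0.375  0.927]
 [-1.    -0.    -0.001]]
```

Request:
move_arm:
  motion: "0.27 -0.584 -0.03 0; 0.27 -0.584 -0.03 0; 0.27 -0.584 -0.03 0; 0.27 -0.584 -0.03 0; 0.27 -0.584 -0.03 0; 0.27 -0.584 -0.03 0; 0.27 -0.584 -0.03 0; 0.27 -0.584 -0.03 0; 0.27 -0.584 -0.03 0; 0.27 -0.584 -0.03 0"

```text
clock: 1.4
position: [0.497, 0.0108, 0.2023]
ee_rot: [-0.395, 0.586, 0.395, 0.587]
ft_force: [0.2, 0.9, -0.1]
grip_width: 1.003
```

Request:
move_arm:
  motion: "0 0 0 0; 0 0 0 0;0 0 0 0"

```text
clock: 1.78
position: [0.4963, 0.0141, 0.2021]
ee_rot: [-0.396, 0.586, 0.396, 0.586]
ft_force: [-0.5, 0.4, -0.0]
grip_width: 1.0
```

```bash
cat >> h.py <<'E'
import pickle
def snap(n,name):
    ci=camera_info(n);o=get_obs();p,d=camera(n)
    cv2.imwrite(f'pics/{name}.png',p[:,:,::-1]);pickle.dump((ci,o,p,d),open(f'pics/{name}.pkl','wb'));return ci,o,p,d
def load(name): return pickle.load(open(f'pics/{name}.pkl','rb'))
E
python3 - <<'E'
from h import *
ci,o,p,d=snap('wrist','w1');print(o['position'],o['clock'],proj(ci,[.545,-.02,.09]))
W=cloud(ci,d)
E
```

```text
[0.49625402 0.01409664 0.20214501] 1.775 (np.float64(294.86631654279296), np.float64(316.1011734558821))
```

View pics/w1.png

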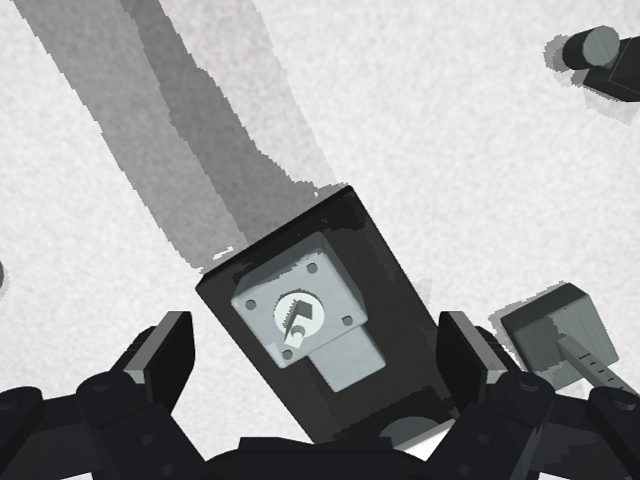

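```bash
python3 - <<'E'
from h import *
ci,o,p,d=load('w1');W=cloud(ci,d)
c=p[275:365,240:360,::-1];cv2.imwrite('pics/w1c.png',cv2.resize(c,(800,600),interpolation=cv2.INTER_NEAREST))
z=W[...,2]
for lo,hi in [(.086,.096),(.104,.125),(.080,.0865)]:
    m=(z>lo)&(z<hi);m[:,:200]=0;m[:,400:]=0;m[:200]=0;m[390:]=0
    print(lo,m.sum(),np.nanmedian(W[m],0),np.argwhere(m).mean(0))
for v in range(300,350,3): print(v,(z[v,276:322:3]*1000).round(0))
E
```

```text
0.086 2258 [ 0.5399976  -0.01395564  0.08921727] [309.41408326 299.9193977 ]
0.104 645 [ 0.54250972 -0.01545136  0.11230644] [328.00155039 298.23100775]
0.08 6865 [ 0.53789749 -0.01126007  0.08508549] [304.5179898 300.3778587]
300 [85. 87. 90. 90. 91. 90. 91. 90. 91. 90. 90. 89. 91. 88. 90. 85.]
303 [85. 91. 90. 90. 92. 91. 90. 90. 96. 94. 92. 90. 91. 90. 90. 89.]
306 [ 90.  91.  90.  91.  92.  90.  90.  98. 101.  98.  97.  96.  94.  90.
  91.  91.]
309 [ 90.  92.  90.  90.  90.  91.  91. 102. 104. 101. 101.  98.  98.  90.
  90.  90.]
312 [ 91.  91.  90.  90.  89.  91.  96. 108. 108. 107. 106. 104. 102.  90.
  90.  90.]
315 [ 90.  90.  91.  90.  90.  91. 101. 113. 113. 111. 110. 107. 106.  91.
  90.  91.]
318 [ 90.  89.  90.  90.  90.  96. 108. 113. 111. 113. 112. 112. 110.  90.
  92.  91.]
321 [ 90.  90.  90.  90.  90. 100. 113. 112. 113. 113. 113. 112.  89.  91.
  89.  89.]
324 [ 87.  91.  91.  89.  94. 106. 112. 113. 113. 112. 113. 112.  91.  91.
  89.  90.]
327 [ 85.  90.  91.  90. 100. 112. 114. 114. 113. 113. 113.  90.  90.  91.
  91.  86.]
330 [ 84.  86.  90.  91. 106. 112. 115. 117. 116. 114. 111.  90.  89.  89.
  86.  85.]
333 [ 85.  85.  86.  90. 111. 114. 119. 118. 118. 116.  91.  89.  90.  85.
  86.  85.]
336 [ 85.  84.  85. 105. 112. 112. 117. 118. 118. 116.  91.  86.  86.  86.
  85.  85.]
339 [ 85.  85.  84. 109. 113. 111. 113. 117. 118.  85.  85.  86.  85.  85.
  85.  86.]
342 [ 85.  85.  85. 113. 113. 112. 113. 113. 112.  85.  86.  85.  85.  86.
  85.  86.]
345 [ 84.  86.  85.  86.  85. 112. 112. 113.  85.  86.  85.  86.  85.  86.
  85.  84.]
348 [86. 85. 86. 85. 85. 85. 85. 86. 84. 85. 86. 85. 84. 85. 83. 56.]
```

View pics/w1c.png

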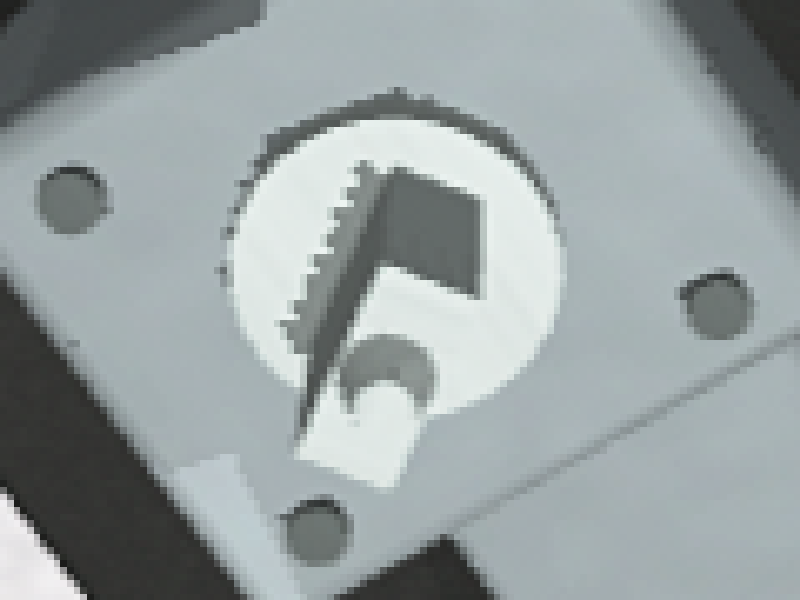

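```bash
python3 - <<'E'
from h import *
ci,o,p,d=load('w1');W=cloud(ci,d)
f=lambda x,y,z:plane(ci,240+x/6.667-.5,275+y/6.667-.5,z)[:2]
C=np.array([f(x,y,.112) for x,y in [(382,262),(482,298),(395,488),(298,455)]]);print(C,C.mean(0))
e1=C[3]-C[0];e2=C[2]-C[1];e3=C[1]-C[0];e4=C[2]-C[3]
for e in (e1,e2,e3,e4):print(np.linalg.norm(e),np.degrees(np.arctan2(e[1],e[0])))
# collar circle
col=np.array([f(x,y,.09) for x,y in [(232,260),(562,265),(395,118),(270,170),(525,170),(440,412),(545,335)]])
A=np.c_[2*col,np.ones(len(col))];s=np.linalg.lstsq(A,(col**2).sum(1),rcond=None)[0];print('collar',s[:2],np.sqrt(s[2]+s[0]**2+s[1]**2))
m=(W[...,2]>.1105)&(W[...,2]<.1155);m[:,:270]=0;m[:,330:]=0;m[:295]=0;m[350:]=0
n,l,st,_=cv2.connectedComponentsWithStats(m.astype(np.uint8))
k=1+st[1:,4].argmax();r=cv2.minAreaRect(W[l==k][:,:2].astype(np.float32)*1000);print(r)
E
```

```text
[[ 0.53398434 -0.01300463]
 [ 0.54091828 -0.00574167]
 [ 0.55649786 -0.02103365]
 [ 0.54974603 -0.02825446]] [ 0.54528663 -0.0170086 ]
0.021931450082211208 -44.05438820145057
0.0218304368375844 -44.46625691638868
0.010041427228212474 46.32760624799015
0.00988571460724067 46.92239075125008
collar [ 0.54524078 -0.01695314] 0.0168960773725499
((545.1821899414062, -16.792194366455078), (10.345337867736816, 23.154495239257812), 45.05250930786133)
```

Request:
move_arm:
  motion: "-0.011 0.251 -0.04 -1.9; -0.011 0.251 -0.04 -1.9; -0.011 0.251 -0.04 -1.9; -0.011 0.251 -0.04 -1.9; -0.011 0.251 -0.04 -1.9; -0.011 0.251 -0.04 -1.9; -0.011 0.251 -0.04 -1.9; -0.011 0.251 -0.04 -1.9; -0.011 0.251 -0.04 -1.9; -0.011 0.251 -0.04 -1.9"

```text
clock: 3.08
position: [0.4849, 0.2646, 0.1623]
ee_rot: [0.223, 0.671, -0.223, 0.671]
ft_force: [0.4, -0.0, 0.5]
grip_width: 0.997
```

Request:
move_arm:
  motion: "0 0 0 0; 0 0 0 0; 0 0 0 0"

```text
clock: 3.45
position: [0.4855, 0.2638, 0.1623]
ee_rot: [0.221, 0.672, -0.221, 0.672]
ft_force: [-0.5, 0.8, -0.0]
grip_width: 1.001
```

```bash
python3 - <<'E'
from h import *
ci,o,p,d=snap('wrist','w2');z=R.from_quat(o['ee_rot']).apply([0,0,1]);print(o['position'],o['clock'],np.arctan2(z[1],z[0]),o['joint_pos'].round(2))
E
```

```text
[0.48548926 0.26380627 0.16225618] 3.45 -0.6352092848865913 [-0.95  0.23  0.43  1.77 -0.1   1.17 -1.13]
```

View pics/w2.png

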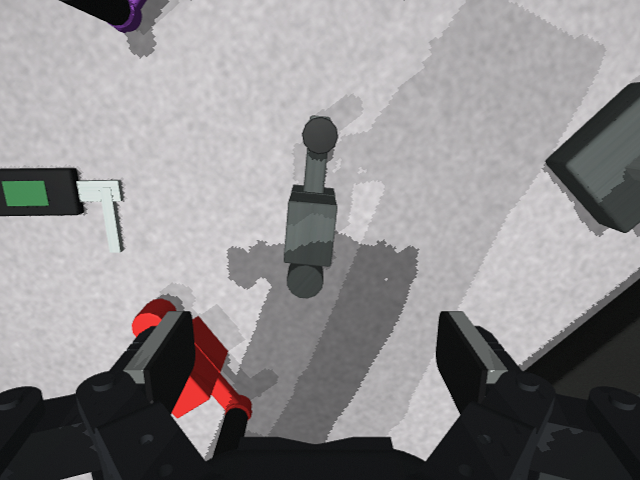

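```bash
python3 - <<'E'
from h import *
ci,o,p,d=load('w2');W=cloud(ci,d);z=W[...,2]
for n,lo,hi in [('boss',.0595,.0645),('handle',.0815,.0875),('cw',.037,.0415)]:
    m=(z>lo)&(z<hi);m[:,:260]=0;m[:,360:]=0;m[:100]=0;m[305:]=0
    k,l,st,_=cv2.connectedComponentsWithStats(m.astype(np.uint8));j=1+st[1:,4].argmax();mm=l==j
    c,_=cv2.findContours(mm.astype(np.uint8),0,2);c=max(c,key=len)[:,0]
    zz=np.median(z[mm]);P=np.array([plane(ci,u,v,zz)[:2] for u,v in c],np.float32)*1000
    print(n,st[j],zz,cv2.minAreaRect(P),cv2.minEnclosingCircle(P))
cv2.imwrite('pics/w2c.png',cv2.resize(p[110:310,250:390,::-1],(560,800)[:2] if 0 else (420,600),interpolation=cv2.INTER_NEAREST))
E
```

```text
boss [ 284  200   54   67 3052] 0.06204364136550476 ((486.7165832519531, 269.3906555175781), (40.036590576171875, 29.818071365356445), 48.11611557006836) ((486.7038269042969, 269.36480712890625), 24.14208984375)
handle [ 302  117   37   37 1020] 0.08469547698727975 ((526.3731079101562, 313.71624755859375), (18.03549575805664, 18.075279235839844), 8.330954551696777) ((526.433837890625, 313.77130126953125), 9.371060371398926)
cw [287 264  37  35 967] 0.038986446467597746 ((459.3837585449219, 238.95074462890625), (24.84185028076172, 25.14671516418457), 46.88984298706055) ((459.66412353515625, 239.00108337402344), 12.94282054901123)
```

View pics/w2c.png

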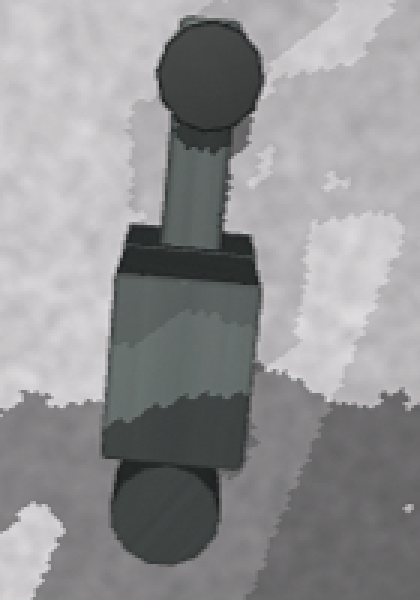

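Request:
move_arm:
  motion: "0.001 0.0055 -0.05 -0.096; 0.001 0.0055 -0.1 -0.096; 0.001 0.0055 -0.13 -0.096; 0.001 0.0055 -0.141 -0.096; 0.001 0.0055 -0.141 -0.096; 0.001 0.0055 -0.141 -0.096"

```text
clock: 4.25
position: [0.4875, 0.2697, 0.0227]
ee_rot: [0.254, 0.66, -0.253, 0.66]
ft_force: [0.5, -0.2, 0.7]
grip_width: 1.0
```

Request:
move_arm:
  motion: "0 0 0 0; 0 0 0 0; 0 0 0 0; 0 0 0 0; 0 0 0 0; 0 0 0 0; 0 0 0 0; 0 0 0 0"
  grip: 0
  force: 45

```text
clock: 5.25
position: [0.4867, 0.2693, 0.0216]
ee_rot: [0.254, 0.66, -0.254, 0.66]
ft_force: [-2.1, -0.4, 6.0]
grip_width: 0.344
```

Request:
move_arm:
  motion: "0 0 0.03 0; 0 0 0.08 0.1; 0 0 0.13 0.25; 0.01 -0.06 0.15 0.43; 0.02 -0.12 0.15 0.61; 0.02 -0.18 0.15 0.79; 0.02 -0.24 0.15 0.97; 0.02 -0.3 0.15 1.15; 0.02 -0.326 0.15 1.33; 0.02 -0.326 0.15 1.51"

```text
clock: 6.5
position: [0.5056, -0.0609, 0.1707]
ee_rot: [-0.26, 0.658, 0.259, 0.657]
ft_force: [0.9, 0.9, -3.4]
grip_width: 0.342
```

Request:
move_arm:
  motion: "0 0 0 0.024; 0 0 0 0.024; 0 0 0 0.024; 0 0 0 0.024"

```text
clock: 7.0
position: [0.5066, -0.0565, 0.1712]
ee_rot: [-0.267, 0.655, 0.267, 0.655]
ft_force: [0.7, 0.1, -3.9]
grip_width: 0.346
```

```bash
python3 - <<'E'
from h import *
ci,o,p,d=snap('wrist','w3');z=R.from_quat(o['ee_rot']).apply([0,0,1]);print(o['position'],o['clock'],np.arctan2(z[1],z[0]),o['joint_pos'].round(2),o['ft_force'].round(1),proj(ci,[.5452,-.017,.118]))
E
```

```text
[ 0.50661426 -0.05649342  0.17117593] 7.0 0.774444367355385 [-0.47  0.12  0.54  1.87 -0.07  1.17  0.86] [ 0.7  0.1 -3.9] (np.float64(423.4750090814853), np.float64(264.24727390362636))
```

View pics/w3.png

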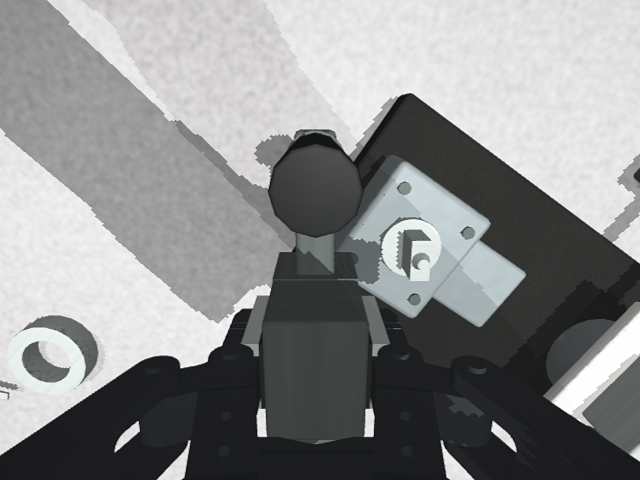

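```bash
cat >> h.py <<'E'
def face(ci,d,lo,hi,box,z=None):
    W=cloud(ci,d);Z=W[...,2];m=(Z>lo)&(Z<hi);u0,u1,v0,v1=box
    q=np.zeros_like(m);q[v0:v1,u0:u1]=1;m&=q
    k,l,st,_=cv2.connectedComponentsWithStats(m.astype(np.uint8));j=1+st[1:,4].argmax();mm=l==j
    c,_=cv2.findContours(mm.astype(np.uint8),0,2);c=max(c,key=len)[:,0]
    zz=np.median(Z[mm]) if z is None else z
    P=np.array([plane(ci,u,v,zz)[:2] for u,v in c],np.float32)*1000
    return st[j],np.median(Z[mm]).round(4),cv2.minAreaRect(P),cv2.minEnclosingCircle(P)
E
python3 - <<'E'
from h import *
ci,o,p,d=load('w3')
print(face(ci,d,.207,.216,(250,380,300,450)))
print(face(ci,d,.230,.239,(250,380,100,250)))
print(face(ci,d,.1105,.1155,(380,450,210,290),.112))
print(face(ci,d,.0875,.0925,(380,450,210,290),.09))
cv2.imwrite('pics/w3c.png',cv2.resize(p[210:290,375:455,::-1],(600,600),interpolation=cv2.INTER_NEAREST))
cv2.imwrite('pics/w3d.png',cv2.resize(p[300:450,240:390,::-1],(600,600),interpolation=cv2.INTER_NEAREST))
E
```

```text
(array([  250,   313,   130,   127, 13950], dtype=int32), np.float64(0.2117), ((506.66143798828125, -56.19013595581055), (36.341285705566406, 41.98130798339844), 44.333927154541016), ((506.8753356933594, -55.9510612487793), 24.525453567504883))
(array([ 268,  141,   96,   97, 6937], dtype=int32), np.float64(0.2342), ((465.96234130859375, -14.174875259399414), (18.09787940979004, 18.067955017089844), 88.31999969482422), ((465.92535400390625, -14.121345520019531), 9.400586128234863))
(array([409, 239,  23,  42, 656], dtype=int32), np.float64(0.1123), ((544.9070434570312, -16.94552993774414), (10.524348258972168, 22.546859741210938), 44.90969467163086), ((545.11865234375, -16.921100616455078), 12.065284729003906))
(array([ 381,  218,   61,   58, 1596], dtype=int32), np.float64(0.0902), ((544.2938232421875, -16.508403778076172), (33.90147018432617, 33.02378463745117), 62.042076110839844), ((544.8683471679688, -17.183496475219727), 17.506072998046875))
```

View pics/w3c.png

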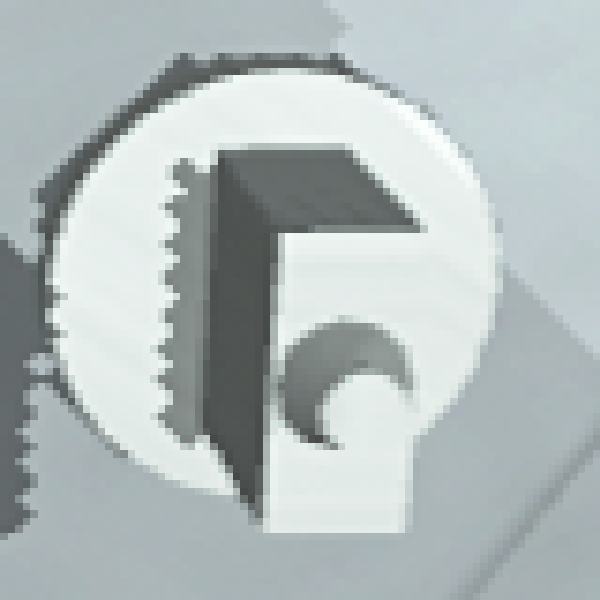

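View pics/w3d.png

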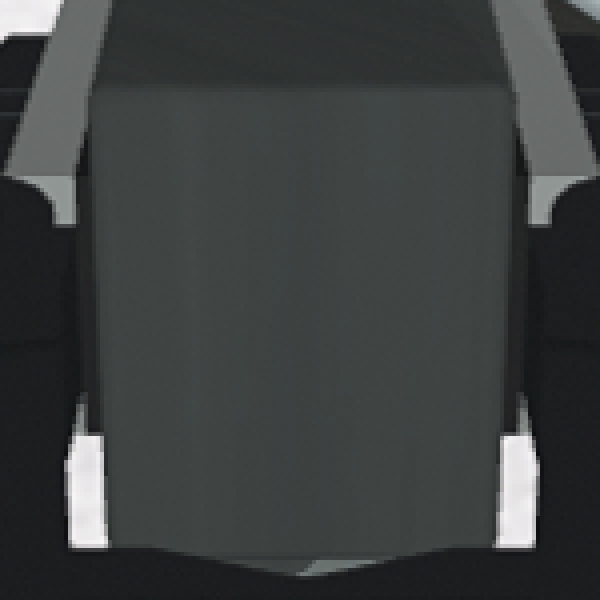

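```bash
python3 - <<'E'
from h import *
ci,o,p,d=load('w3')
f=lambda x,y:plane(ci,240+x/4-.5,300+y/4-.5,.2117)[:2]*1000
a,b,c,e=[f(*q) for q in [(90,85),(512,85),(105,550),(497,550)]];print(a,b,c,e,np.linalg.norm(a-b),np.linalg.norm(c-e))
h=np.array([465.93,-14.13]);m=(a+b)/2;m2=(c+e)/2;print(m,m2,np.linalg.norm(m-h),np.linalg.norm(m-m2))
v=h-m2;ang=np.arctan2(v[1],v[0]);w=b-a;print(ang,np.arctan2(w[1],w[0])+np.pi/2,np.arctan2(*(h-m)[::-1]))
u=np.array([np.cos(ang),np.sin(ang)]);print('axis',h-60*u, m-20*u)
g=lambda x,y:plane(ci,375+x/7.5-.5,210+y/7.5-.5,.112)[:2]*1000
C=np.array([g(*q) for q in [(278,230),(425,228),(411,532),(263,530)]]);print(C,C.mean(0))
for q in (C[0]-C[3],C[1]-C[2]):print(np.linalg.norm(q),np.arctan2(q[1],q[0]))
for q in (C[1]-C[0],C[2]-C[3]):print(np.linalg.norm(q),np.arctan2(q[1],q[0])+np.pi/2)
E
```

```text
[483.3067706  -52.92766489] [504.01908068 -32.67220422] [510.28651493 -80.91749777] [531.43302135 -60.25670813] 28.970389634126022 29.56421759466915
[493.66292564 -42.79993456] [520.85976814 -70.58710295] 39.8883480698811 38.88180769603339
2.3424833671468046 2.3450435177982043 2.3395832273733803
axis [507.7707235  -57.13411442] [507.60983347 -57.13463936]
[[533.73439074 -12.99319263]
 [540.7837089   -5.89669222]
 [556.93785592 -21.22602144]
 [549.40131723 -28.3874585 ]] [545.2143182 -17.1258412]
21.96442594536602 2.3649724412990594
22.269818144377464 2.3823869335953094
10.002659879722565 2.3595298980065396
10.396422273716476 2.3306793962406327
```

Request:
move_arm:
  motion: "0.0375 0.04 0 0.025; 0.0375 0.04 0 0.025; 0.0375 0.04 -0.015 0.025; 0.0375 0.04 -0.028 0.025; 0.0375 0.04 -0.028 0.025; 0.0375 0.04 -0.032 0.025; 0.0375 0.04 -0.034 0.025; 0.0375 0.04 -0.034 0.025"

```text
clock: 8.05
position: [0.5441, -0.0169, 0.1373]
ee_rot: [-0.275, 0.651, 0.275, 0.651]
ft_force: [-0.4, -1.2, -3.5]
grip_width: 0.344
```

Request:
move_arm:
  motion: "0 0 -0.002 0; 0 0 -0.004 0; 0 0 -0.005 0; 0 0 -0.006 0; 0 0 -0.006 0"

```text
clock: 8.68
position: [0.5441, -0.0169, 0.1312]
ee_rot: [-0.275, 0.651, 0.275, 0.651]
ft_force: [0.4, -1.0, -3.7]
grip_width: 0.346
```

Request:
move_arm:
  motion: "0 0 -0.004 0; 0 0 -0.008 0; 0 0 -0.012 0; 0 0 -0.015 0; 0 0 -0.0175 0; 0 0 -0.0185 0; 0 0 -0.0185 0"

```text
clock: 9.55
position: [0.5441, -0.0169, 0.1127]
ee_rot: [-0.275, 0.651, 0.275, 0.651]
ft_force: [0.2, -0.5, -5.1]
grip_width: 0.347
```

Request:
move_arm:
  motion: "0 0 -0.0005 0; 0 0 -0.001 0; 0 0 -0.001 0"

```text
clock: 9.93
position: [0.5441, -0.0169, 0.1117]
ee_rot: [-0.275, 0.651, 0.275, 0.651]
ft_force: [0.5, 0.5, -3.1]
grip_width: 0.35
```

Almost on the seat, with no contact force. I'll open up and let it settle.

Request:
move_arm:
  motion: "0 0 0 0; 0 0 0 0; 0 0 0 0; 0 0 0 0; 0 0 0 0; 0 0 0.01 0; 0 0 0.04 0; 0 0 0.08 0; 0 0 0.1 0; 0 0 0.1 0"
  grip: 1

```text
clock: 11.18
position: [0.5451, -0.0169, 0.2137]
ee_rot: [-0.276, 0.65, 0.275, 0.653]
ft_force: [0.5, -0.2, -0.3]
grip_width: 1.003
```

```bash
python3 - <<'E'
from h import *
ci,o,p,d=snap('wrist','w4');z=R.from_quat(o['ee_rot']).apply([0,0,1]);print(o['position'],o['clock'],np.arctan2(z[1],z[0]),o['ft_force'].round(1))
a=proj(ci,[.5452,-.017,.152]);b=proj(ci,[.502,.0245,.1745]);print(a,b)
for lo,hi,c in [(.148,.156,a),(.170,.179,b)]:
    u,v=map(int,c);print(face(ci,d,lo,hi,(u-60,u+60,max(v-60,0),v+60)))
s=snap('scene','s4');t=snap('top','t4')
E
```

```text
[ 0.54505962 -0.01690249  0.21370876] 11.175 0.7999506167296166 [ 0.5 -0.2 -0.3]
(np.float64(313.79086349695376), np.float64(260.96646270398014)) (np.float64(313.0204150886943), np.float64(147.42147667084794))
(array([ 285,  223,   58,   74, 4134], dtype=int32), np.float64(0.1522), ((544.9540405273438, -16.798076629638672), (29.786415100097656, 40.55745315551758), 45.795387268066406), ((545.200439453125, -17.007122039794922), 24.287466049194336))
(array([ 292,  126,   44,   45, 1470], dtype=int32), np.float64(0.1746), ((502.5355224609375, 24.42186737060547), (18.12337875366211, 17.825864791870117), 0.8489082455635071), ((502.4977111816406, 24.390987396240234), 9.354493141174316))
```

View pics/w4.png

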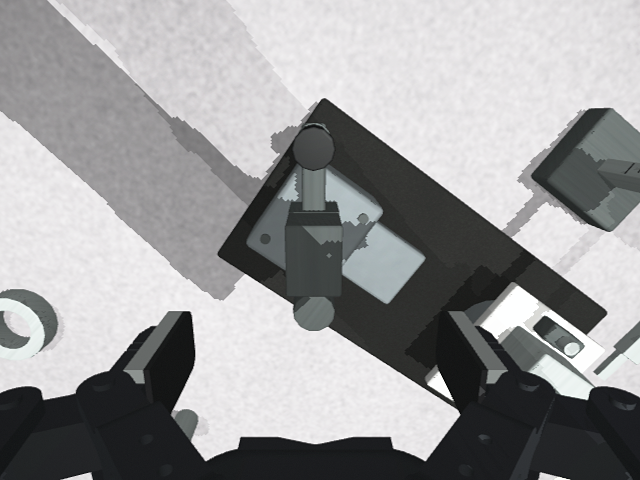

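View pics/s4.png

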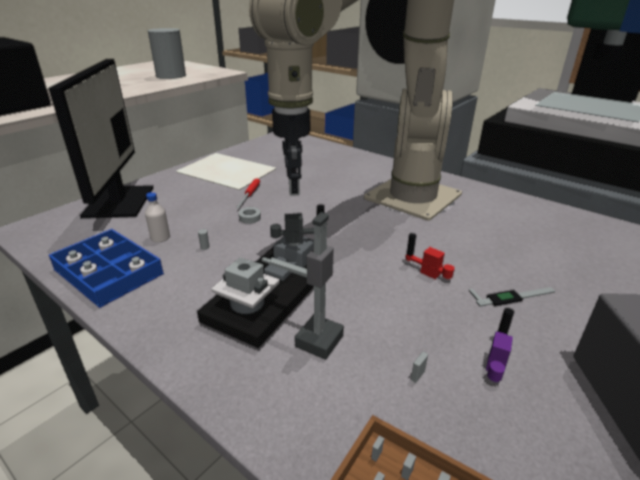

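Request:
move_arm:
  motion: "0.04 0.03 0 0.187; 0.08 0.057 0 0.374; 0.08 0.057 0 0.561; 0.08 0.057 -0.01 0.748; 0.08 0.057 -0.024 0.93; 0.08 0.057 -0.024 0.945; 0.08 0.057 -0.024 0.945; 0.08 0.057 -0.024 0.945"

```text
clock: 12.32
position: [0.6243, 0.0401, 0.1882]
ee_rot: [0.541, -0.455, -0.541, -0.455]
ft_force: [0.6, 0.5, -0.3]
grip_width: 0.997
```

```bash
python3 - <<'E'
from h import *
ci,o,p,d=snap('wrist','w5');z=R.from_quat(o['ee_rot']).apply([0,0,1]);print(o['position'],o['clock'],np.arctan2(z[1],z[0]),o['ft_force'].round(1))
E
```

```text
[0.62428218 0.04013385 0.18817089] 12.325 1.7425818599069478 [ 0.6  0.5 -0.3]
```

View pics/w5.png

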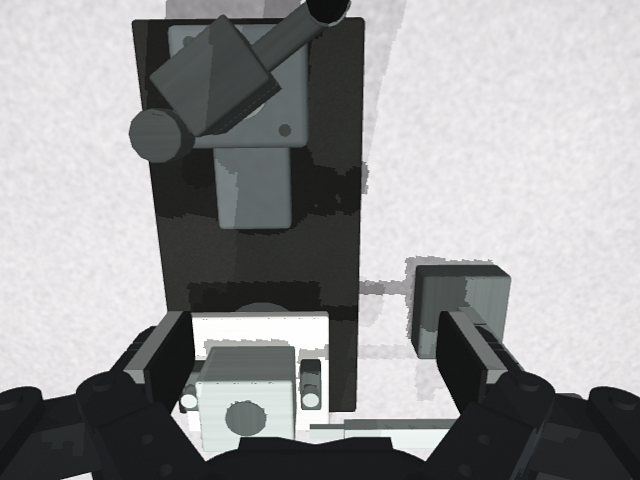

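```bash
python3 - <<'E'
from h import *
ci,o,p,d=load('w5');W=cloud(ci,d);z=W[...,2]*1000
cv2.imwrite('pics/w5c.png',cv2.resize(p[330:460,190:450,::-1],(800,400),interpolation=cv2.INTER_NEAREST))
print(face(ci,d,.124,.136,(195,330,340,460)))
for v in range(416,448,2): print(v,z[v,306:350:4].round(1), W[v,330,:2].round(4))
E
```

```text
(array([ 196,  375,   99,   77, 6275], dtype=int32), np.float64(0.129), ((724.1719970703125, 16.449045181274414), (52.95833969116211, 55.661041259765625), 10.350564956665039), ((724.5919189453125, 16.13046646118164), 37.22196578979492))
416 [89.5 89.1 88.7 87.5 89.3 88.1 -0.6  1.6  nan  0.6  0.6] [0.8225 0.089 ]
418 [89.5 88.7 89.  88.6 89.1 89.1  0.2  1.1  0.   1.   1.6] [0.8242 0.0893]
420 [ 90.6  89.   89.6  88.5  89.3  89.3   0.5   1.3   0.3   0.4 152.6] [0.8262 0.0897]
422 [ 89.6  90.2  89.6  89.7  88.7  89.6   1.9   1.1   0.6  -0.2 153.6] [0.8273 0.0898]
424 [ 89.6 151.2 152.2 151.4 152.3 151.  151.5 152.2 151.9 151.8 155. ] [0.7037 0.0617]
426 [ 89.3 153.1 152.7 151.8 151.8 153.1 152.8 153.6 152.6 152.7 156.1] [0.7038 0.0616]
428 [ 88.6 154.1 154.9 154.2 154.7 154.5 153.4 153.4 154.4 154.  157.7] [0.7046 0.0618]
430 [  0.4 154.9 153.6 155.  155.6 154.7 154.2 154.3 154.5 154.8 158.7] [0.7051 0.0618]
432 [1.000e-01 1.552e+02 1.547e+02 1.545e+02 1.560e+02 1.547e+02 1.543e+02
 1.558e+02 1.556e+02 1.550e+02 1.593e+02] [0.7062 0.062 ]
434 [  0.3 154.  154.4 154.4 154.2 154.4 154.7 154.9 154.1 155.1 159.1] [0.7072 0.0622]
436 [  1.2 154.5 155.2 155.2 155.5 154.2 155.  155.4 153.9 154.3 159.1] [0.7081 0.0624]
438 [  1.  154.8 155.2 154.2 154.6 155.  154.2 154.8 154.2 153.9 260.6] [0.7101 0.0628]
440 [ 9.000e-01  8.000e-01  0.000e+00  5.000e-01  1.300e+00  7.000e-01
 -1.000e-01        nan  2.619e+02  2.624e+02  2.624e+02] [0.8498 0.0941]
442 [ 2.000e-01  1.400e+00 -6.000e-01  1.500e+00  8.000e-01  2.630e+02
  2.636e+02  2.625e+02  2.628e+02  2.621e+02  2.630e+02] [0.6136 0.041 ]
444 [264.1 262.4 262.8 263.  264.  262.7 263.5 262.8 263.1 263.5 263.7] [0.6142 0.0411]
446 [265.2 263.1 263.4 263.4 263.  263.9 263.7 263.3 263.1 264.  264.3] [0.6145 0.0412]
```

View pics/w5c.png

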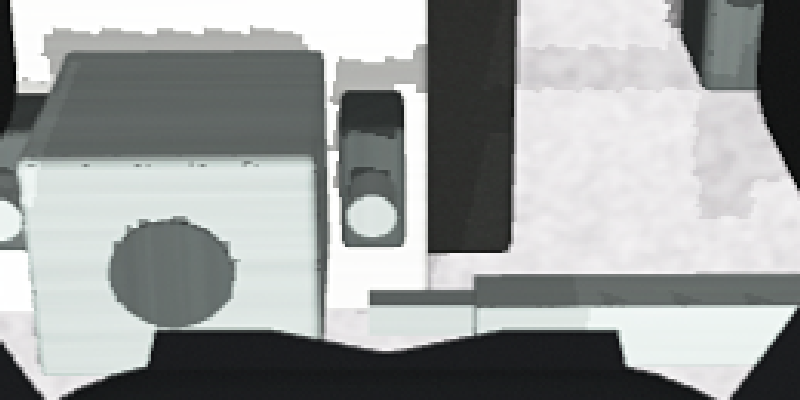

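Request:
move_arm:
  motion: "0.025 0 -0.01 0; 0.025 0 -0.01 0;0.025 0 -0.01 0;0.025 0 -0.01 0"

```text
clock: 12.88
position: [0.6489, 0.0401, 0.1782]
ee_rot: [0.542, -0.455, -0.541, -0.455]
ft_force: [-0.6, -1.2, -0.0]
grip_width: 0.998
```

```bash
python3 - <<'E'
from h import *
ci,o,p,d=snap('wrist','w6');ci2,o2,p2,d2=snap('wrist','w6b')
print(o['position'],o['clock'],o['ft_force'].round(1))
print(face(ci,d,.124,.136,(195,330,340,460)),face(ci2,d2,.124,.136,(195,330,340,460)))
cv2.imwrite('pics/w6c.png',cv2.resize(p[320:450,190:450,::-1],(800,400),interpolation=cv2.INTER_NEAREST))
E
```

```text
[0.64888879 0.04012623 0.17824247] 12.875 [-0.6 -1.2 -0. ]
(array([ 195,  348,  106,   83, 8214], dtype=int32), np.float64(0.129), ((724.6553344726562, 16.464284896850586), (52.457611083984375, 55.59458541870117), 10.423605918884277), ((724.9725341796875, 16.313495635986328), 36.913780212402344)) (array([ 195,  348,  106,   83, 8203], dtype=int32), np.float64(0.129), ((724.6626586914062, 16.47660255432129), (52.42827224731445, 55.60832214355469), 10.426891326904297), ((725.3154296875, 17.034564971923828), 37.05128860473633))
```

View pics/w6c.png

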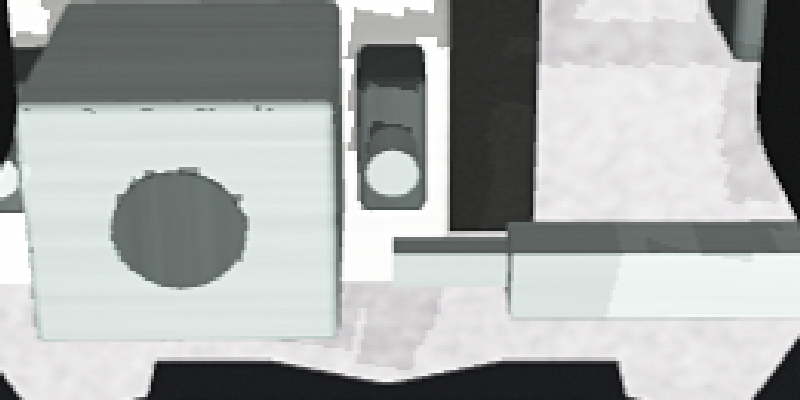

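```bash
python3 - <<'E'
from h import *
for nm in ('w6','w6b'):
    ci,o,p,d=load(nm);W=cloud(ci,d);z=W[...,2]*1000
    zt=z[404:411,322:350];print('tip top',np.nanmedian(zt),np.nanmean(zt),zt.std(), 'z by row',np.nanmedian(z[394:416,322:350],1).round(1))
    B=z[360:372,205:290];B2=z[412:425,210:290];print('block',np.nanmedian(B),np.nanmedian(B2),B.mean(),B2.mean())
g=p.astype(float).mean(2)[392:418,322:350].mean(1);print(g.round(0))
def edge(r0,r1,lvl,rise):
    g=p.astype(float).mean(2)[:,322:350].mean(1)
    for r in range(r0,r1):
        a,b=g[r],g[r+1]
        if (a-lvl)*(b-lvl)<=0 and ((b>a)==rise): return r+(lvl-a)/(b-a)
vb=edge(394,400,(g[0]+g[8])/2,False) if 0 else None
np.set_printoptions(suppress=True)
u=336
for v in (396.5,397,397.5,401.5,402,412.5,413): print(v,plane(ci,u,v,.1547))
print(cv2.fitLine(np.array([W[407,x,:2] for x in range(322,350)],np.float32),2,0,.01,.01).ravel())
E
```

```text
tip top 154.85918101964995 154.84613153045225 0.5342704141727656 z by row [ 64.6   1.6  44.3 151.2 152.1 152.9 153.4 154.2 154.7 154.8 154.9 154.7
 154.8 154.9 154.9 154.9 154.8 154.7 154.9   0.6   0.5   0.5]
block 128.9907427103089 129.02513192956542 nan nan
tip top 154.81503322641439 154.81806338155 nan z by row [ 64.9  44.5  44.6 151.3 151.8 152.9 153.8 154.1 154.7 154.7 154.8 155.
 154.8 154.7 154.9 154.9 154.7 154.4 155.    0.7   0.8   0.5]
block 129.0102007914944 129.01959026099456 nan nan
[145. 144. 136. 222. 228. 110.  93.  95.  94.  87. 194. 227. 225. 224.
 224. 225. 226. 225. 224. 222. 222. 225. 224. 224. 221. 220.]
396.5 [0.70128399 0.05923564 0.1547    ]
397 [0.70155904 0.05928827 0.1547    ]
397.5 [0.70183432 0.05934095 0.1547    ]
401.5 [0.70404474 0.05976395 0.1547    ]
402 [0.70432208 0.05981703 0.1547    ]
412.5 [0.71019965 0.0609418  0.1547    ]
413 [0.71048211 0.06099585 0.1547    ]
[nan nan nan nan]
```

Request:
move_arm:
  motion: "0 0 0.04 0; -0.04 0 0.04 -0.187; -0.1 -0.01 0.04 -0.374; -0.146 -0.016 0.04 -0.561; -0.146 -0.016 0.04 -0.748; -0.146 -0.016 0.04 -0.93; -0.146 -0.016 0.03 -0.943; -0.146 -0.016 0.03 -0.943; -0.146 -0.016 0.03 -0.943"

```text
clock: 14.1
position: [0.503, 0.024, 0.2076]
ee_rot: [-0.277, 0.651, 0.277, 0.651]
ft_force: [-0.4, -0.5, -0.7]
grip_width: 0.998
```

```bash
python3 - <<'E'
from h import *
ci,o,p,d=snap('wrist','w7');z=R.from_quat(o['ee_rot']).apply([0,0,1]);print(o['position'],o['clock'],np.arctan2(z[1],z[0]),o['ft_force'].round(1))
b=proj(ci,[.5025,.0244,.1745]);print(b)
u,v=map(int,b);print(face(ci,d,.17,.179,(u-70,u+70,max(v-70,0),v+70)))
E
```

```text
[0.50304946 0.02404975 0.20756179] 14.1 0.8042484445277415 [-0.4 -0.5 -0.7]
(np.float64(313.7239169750955), np.float64(280.53213924107814))
(array([ 294,  259,   41,   41, 1289], dtype=int32), np.float64(0.1746), ((501.8930969238281, 25.031288146972656), (18.398231506347656, 19.562002182006836), 30.831945419311523), ((501.826416015625, 24.867713928222656), 9.973918914794922))
```

View pics/w7.png

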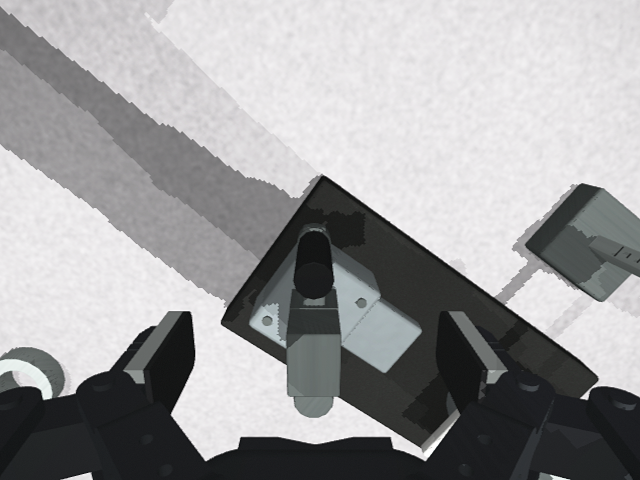

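Request:
move_arm:
  motion: "-0.0005 0.0004 -0.03 0; -0.0005 0.0004 -0.06 0; -0.0005 0.0004 -0.0765 0; -0.0005 0.0004 -0.0765 0; -0.0005 0.0004 -0.0765 0"

```text
clock: 14.78
position: [0.5033, 0.0246, 0.1323]
ee_rot: [-0.276, 0.65, 0.276, 0.652]
ft_force: [-0.1, 0.1, 0.5]
grip_width: 1.001
```

Request:
move_arm:
  motion: "0 0 0 0; 0 0 0 0; 0 0 0 0; 0 0 0 0; 0 0 0 0; 0 0 0 0; 0 0 0 0; 0 0 0 0"
  grip: 0
  force: 25

```text
clock: 15.78
position: [0.5026, 0.0246, 0.1313]
ee_rot: [-0.276, 0.651, 0.276, 0.651]
ft_force: [-0.4, 0.9, 2.1]
grip_width: 0.216
```

```bash
python3 - <<'E'
from h import *
o=get_obs();print(o['position'],o['torque'].round(2),o['ft_force'])
P=o['position'][:2];c=np.array([.5452,-.0170]);print(np.linalg.norm(P-c),np.degrees(np.arctan2(*(P-c)[::-1])))
def rows(a0,step,n,r=.0597):
    p=lambda a:r*np.array([np.cos(a),np.sin(a)]);a0=np.radians(a0)
    print('; '.join('%.4f %.4f 0 0'%tuple(p(a0-np.radians(step)*k)-p(a0)) for k in range(1,n+1)))
rows(135.9,12,10);
E
```

```text
[0.5026046  0.02460229 0.13129232] [0.16 0.22 0.02] [-0.42559266  0.88080173  2.14858062]
0.05954089874080415 135.67577310587163
0.0096 0.0080 0 0; 0.0206 0.0138 0 0; 0.0326 0.0173 0 0; 0.0451 0.0181 0 0; 0.0574 0.0164 0 0; 0.0691 0.0121 0 0; 0.0797 0.0054 0 0; 0.0887 -0.0033 0 0; 0.0956 -0.0136 0 0; 0.1003 -0.0252 0 0
```

Request:
move_arm:
  motion: "0.0046 0.0043 0 0; 0.0096 0.008 0 0; 0.015 0.0112 0 0; 0.0206 0.0138 0 0; 0.0326 0.0173 0 0; 0.0451 0.0181 0 0; 0.0574 0.0164 0 0; 0.0691 0.0121 0 0; 0.0797 0.0054 0 0; 0.0887 -0.0033 0 0"

```text
clock: 17.02
position: [0.5912, 0.0211, 0.1308]
ee_rot: [-0.276, 0.652, 0.276, 0.65]
ft_force: [-9.5, -0.5, 5.3]
grip_width: 0.215
```

Request:
move_arm:
  motion: "0 0 0 0; 0 0 0 0"

```text
clock: 17.27
position: [0.5917, 0.0203, 0.131]
ee_rot: [-0.276, 0.651, 0.275, 0.651]
ft_force: [-3.4, -3.5, 4.2]
grip_width: 0.21
```

```bash
python3 - <<'E'
from h import *
ci,o,p,d=snap('wrist','w8');print(o['position'],o['ft_force'].round(1),o['torque'].round(2))
s=snap('scene','s8')
W=cloud(*[s[0],s[3]]);np.set_printoptions(suppress=True)
for nm in ('s4','s8'):
    ci,o,p,d=load(nm);W=cloud(ci,d);u,v=map(int,proj(ci,[.735,.03,.13]));print(u,v,np.nanmedian(W[v-2:v+3,u-3:u+4].reshape(-1,3),0))
E
```

```text
[0.59166087 0.02027698 0.1309613 ] [-3.4 -3.5  4.2] [-0.89  1.03  0.03]
245 271 [0.73528003 0.0297345  0.1313996 ]
245 271 [0.73813973 0.03390257 0.13476265]
```

View pics/w8.png

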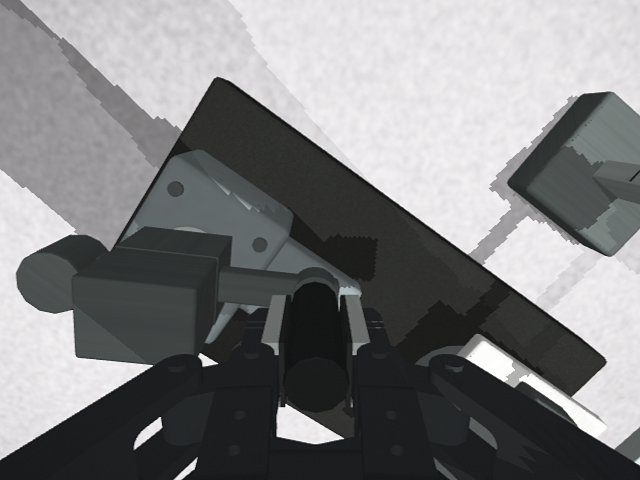

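```bash
cat >> h.py <<'E'
def rows(a0,steps,r=.0594):
    p=lambda a:r*np.array([np.cos(a),np.sin(a)]);a0=np.radians(a0)
    print('; '.join('%.4f %.4f 0 0'%tuple(p(a0-np.radians(k))-p(a0)) for k in np.cumsum(steps)))
E
python3 - <<'E'
from h import *
rows(39.9,[12]*10);rows(-80.1,[12]*10);rows(159.9,[12]*10)
E
```

```text
0.0069 -0.0103 0 0; 0.0116 -0.0218 0 0; 0.0137 -0.0341 0 0; 0.0132 -0.0465 0 0; 0.0102 -0.0585 0 0; 0.0047 -0.0697 0 0; -0.0029 -0.0794 0 0; -0.0124 -0.0874 0 0; -0.0234 -0.0932 0 0; -0.0354 -0.0966 0 0
-0.0124 -0.0008 0 0; -0.0247 0.0009 0 0; -0.0363 0.0052 0 0; -0.0469 0.0118 0 0; -0.0558 0.0204 0 0; -0.0627 0.0307 0 0; -0.0673 0.0422 0 0; -0.0695 0.0545 0 0; -0.0690 0.0669 0 0; -0.0660 0.0789 0 0
0.0055 0.0112 0 0; 0.0131 0.0209 0 0; 0.0227 0.0289 0 0; 0.0336 0.0347 0 0; 0.0456 0.0381 0 0; 0.0580 0.0389 0 0; 0.0703 0.0372 0 0; 0.0819 0.0329 0 0; 0.0924 0.0263 0 0; 0.1014 0.0177 0 0
```

Request:
move_arm:
  motion: "0.0069 -0.0103 0 0; 0.0116 -0.0218 0 0; 0.0137 -0.0341 0 0; 0.0132 -0.0465 0 0; 0.0102 -0.0585 0 0; 0.0047 -0.0697 0 0; -0.0029 -0.0794 0 0; -0.0124 -0.0874 0 0; -0.0234 -0.0932 0 0; -0.0354 -0.0966 0 0"

```text
clock: 18.62
position: [0.5554, -0.0764, 0.1315]
ee_rot: [-0.276, 0.651, 0.275, 0.651]
ft_force: [2.6, -0.0, 1.5]
grip_width: 0.215
```

Request:
move_arm:
  motion: "-0.0124 -0.0008 0 0; -0.0247 0.0009 0 0; -0.0363 0.0052 0 0; -0.0469 0.0118 0 0; -0.0558 0.0204 0 0; -0.0627 0.0307 0 0; -0.0673 0.0422 0 0; -0.0695 0.0545 0 0; -0.0690 0.0669 0 0; -0.0660 0.0789 0 0"

```text
clock: 19.88
position: [0.4887, 0.0039, 0.1311]
ee_rot: [-0.276, 0.652, 0.276, 0.65]
ft_force: [1.4, -5.0, 3.7]
grip_width: 0.215
```

```bash
python3 - <<'E'
from h import *
o=get_obs();v=o['position'][:2]-[.5452,-.017];print(np.hypot(*v),np.degrees(np.arctan2(v[1],v[0])),o['ft_force'].round(1),o['torque'].round(2))
E
```

```text
0.06021759944303644 159.73850809611108 [ 1.4 -5.   3.7] [-1.17 -0.32  0.03]
```

Request:
move_arm:
  motion: "0.0055 0.0112 0 0; 0.0131 0.0209 0 0; 0.0227 0.0289 0 0; 0.0336 0.0347 0 0; 0.0456 0.0381 0 0; 0.0580 0.0389 0 0; 0.0703 0.0372 0 0; 0.0819 0.0329 0 0; 0.0924 0.0263 0 0; 0.1014 0.0177 0 0"

```text
clock: 21.12
position: [0.5903, 0.0222, 0.1307]
ee_rot: [-0.276, 0.652, 0.277, 0.65]
ft_force: [-8.6, -0.5, 7.0]
grip_width: 0.213
```

```bash
python3 - <<'E'
from h import *
o=get_obs();v=o['position'][:2]-[.5452,-.017];print(np.hypot(*v),np.degrees(np.arctan2(v[1],v[0])),o['ft_force'].round(1),o['torque'].round(2))
rows(39.9,[12]*7+[8,5,3])
E
```

```text
0.05973413943720215 40.99935563230205 [-8.6 -0.5  7. ] [-0.2   1.97  0.07]
0.0069 -0.0103 0 0; 0.0116 -0.0218 0 0; 0.0137 -0.0341 0 0; 0.0132 -0.0465 0 0; 0.0102 -0.0585 0 0; 0.0047 -0.0697 0 0; -0.0029 -0.0794 0 0; -0.0091 -0.0850 0 0; -0.0133 -0.0880 0 0; -0.0160 -0.0896 0 0
```

Request:
move_arm:
  motion: "0.0069 -0.0103 0 0; 0.0116 -0.0218 0 0; 0.0137 -0.0341 0 0; 0.0132 -0.0465 0 0; 0.0102 -0.0585 0 0; 0.0047 -0.0697 0 0; -0.0029 -0.0794 0 0; -0.0091 -0.0850 0 0; -0.0133 -0.0880 0 0; -0.0160 -0.0896 0 0"

```text
clock: 22.38
position: [0.5752, -0.0689, 0.1314]
ee_rot: [-0.276, 0.651, 0.276, 0.651]
ft_force: [4.4, -0.7, 3.6]
grip_width: 0.211
```

Request:
move_arm:
  motion: "0 0 0 0; 0 0 0 0"

```text
clock: 22.62
position: [0.5753, -0.0688, 0.1314]
ee_rot: [-0.276, 0.651, 0.276, 0.651]
ft_force: [2.4, -3.5, 5.6]
grip_width: 0.217
```

```bash
python3 - <<'E'
from h import *
o=get_obs();v=o['position'][:2]-[.5452,-.017];print(o['position'],np.hypot(*v),np.degrees(np.arctan2(v[1],v[0])),o['ft_force'].round(1),o['torque'].round(2))
ci,o,p,d=snap('wrist','w9');s=snap('scene','s9')
for nm in ('s4','s9'):
    ci,o,p,d=load(nm);W=cloud(ci,d);u,v=map(int,proj(ci,[.73,.025,.14]));print(u,v,np.nanmedian(W[v-2:v+3,u-3:u+4].reshape(-1,3),0))
E
```

```text
[ 0.57534565 -0.06883541  0.13135051] 0.05996390996195672 -59.81922449883275 [ 2.4 -3.5  5.6] [-0.61 -0.43  0.01]
244 265 [0.72294356 0.01398531 0.13175578]
244 265 [0.74254794 0.03754573 0.15256086]
```

View pics/w9.png

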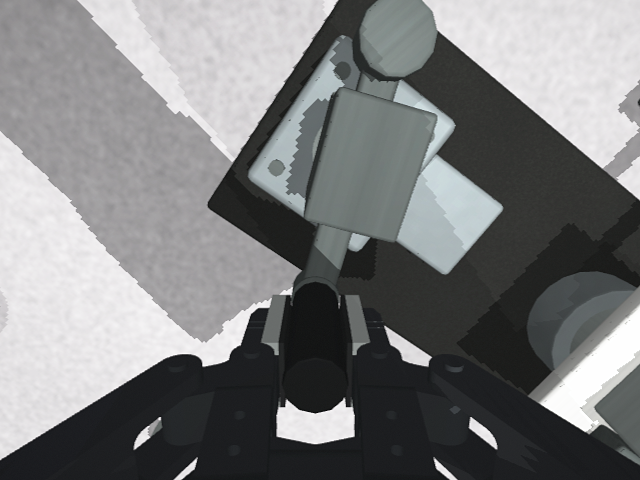

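Request:
move_arm:
  motion: "0 0 0 0; 0 0 0 0; 0 0 0 0; 0 0 0 0; 0 0 0.03 0; 0 0 0.07 0; 0 0 0.08 0.15; 0.03 0.04 0.08 0.33; 0.06 0.09 0.08 0.5; 0.0735 0.109 0.08 0.68"
  grip: 1

```text
clock: 23.98
position: [0.6495, 0.0452, 0.2105]
ee_rot: [-0.479, 0.519, 0.481, 0.519]
ft_force: [0.4, -0.6, 0.2]
grip_width: 1.001
```

Request:
move_arm:
  motion: "0 0 0 0.18; 0 0 -0.015 0.26; 0 0 -0.033 0.26; 0 0 -0.033 0.26; 0 0 -0.033 0.26; 0 0 -0.033 0.26"

```text
clock: 24.72
position: [0.6491, 0.0407, 0.1789]
ee_rot: [0.541, -0.455, -0.541, -0.456]
ft_force: [-0.5, 0.3, 0.2]
grip_width: 0.998
```

```bash
python3 - <<'E'
from h import *
ci,o,p,d=snap('wrist','w10');ci2,o2,p2,d2=snap('wrist','w10b')
print(o['position'],o['clock'],o['ft_force'].round(1))
cv2.imwrite('pics/w10c.png',cv2.resize(p[320:450,190:450,::-1],(800,400),interpolation=cv2.INTER_NEAREST))
E
```

```text
[0.6491192  0.0406747  0.17894907] 24.725 [-0.5  0.3  0.2]
```

View pics/w10c.png

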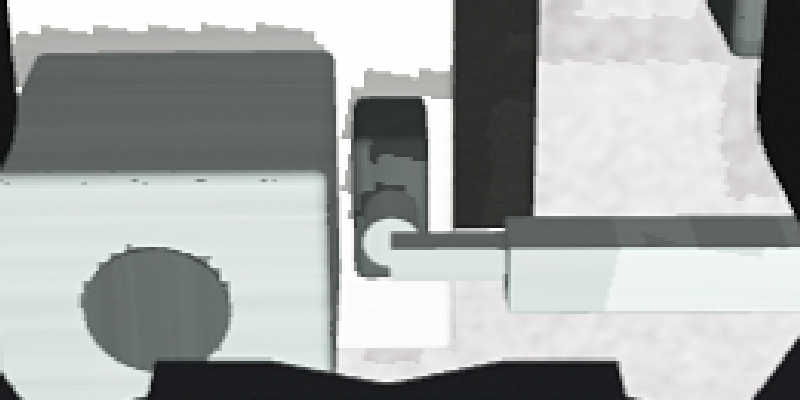

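View pics/w10.png

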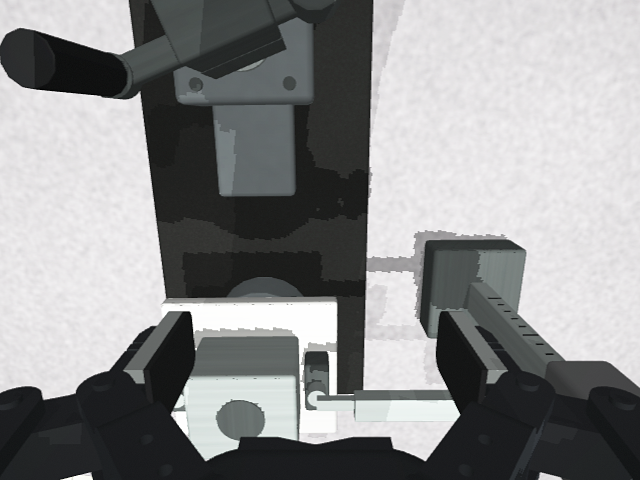

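```bash
python3 - <<'E'
from h import *
np.set_printoptions(suppress=True)
for nm in ('w10','w10b'):
    ci,o,p,d=load(nm);W=cloud(ci,d);z=W[...,2]*1000
    print('gray',p.mean(2)[392:404,338:350].mean(1).round(0))
    print('rows',np.nanmedian(z[392:414,320:350],1).round(1),'tiptop',np.nanmean(z[403:409,320:350]))
    for b in [(384,396,205,285),(425,435,270,292),(390,430,275,290)]:
        B=z[b[0]:b[1],b[2]:b[3]];print('block',np.nanmedian(B).round(2),np.nanmean(B).round(2))
E
```

```text
gray [ 46.  30. 206. 143.  97.  95.  95.  89. 157. 227. 225. 224.]
rows [110.1 109.8 110.1 151.2 151.7 152.5 153.3 153.9 155.  155.  154.9 154.7
 154.7 154.9 154.7 154.8 154.6 154.7 154.7 109.4 109.7 109.4] tiptop 154.73372873121858
block 150.21 150.2
block 150.22 150.22
block 150.24 150.24
gray [ 46.  31. 200. 142.  97.  95.  95.  92. 120. 228. 226. 224.]
rows [109.9 110.1 110.1 151.  151.6 152.3 153.4 153.9 154.6 154.6 154.7 154.8
 154.7 154.7 154.7 154.9 154.8 154.7 154.9 109.7 109.4 109.9] tiptop 154.77637871814122
block 150.22 150.23
block 150.18 150.19
block 150.21 150.23
```

```bash
python3 - <<'E'
from h import *
np.set_printoptions(suppress=True)
n=np.array([np.cos(.178),np.sin(.178),0]) # face normal ~ jack x
for nm,r in (('w6',(390,408)),('w6b',(390,408)),('w10',(390,408)),('w10b',(390,408))):
    ci,o,p,d=load(nm);g=p.astype(float).mean(2);res=[]
    for u in range(342,350):
        c=g[:,u]
        k=next(k for k in range(394,402) if c[k]<125 and c[k+1]<110 and c[k+2]<110)  # first dark row
        # bottom edge partial
        kb=k-1 if c[k-1]<190 else k
        bright=c[kb-1];fb=(c[kb]-c[kb+1])/(bright-c[kb+1]) if c[kb]>c[kb+1] else 0
        vb=kb-.5+fb
        t=next(j for j in range(k+2,k+9) if c[j]>190); dark=c[t-3]
        ft=0
        # partial pixel either t or t-1
        s=sum((c[j]-dark)/(c[t+2]-dark) for j in (t-1,t)); vt=t+.5-s
        P=plane(ci,u,vt,.1548);e,dd=ray(ci,u,vb);Q=e+dd*(n@(P-e))/(n@dd);res.append((vb,vt,Q[2]*1000))
    print(nm,np.array(res).mean(0).round(2),np.array(res)[:,2].round(2), 'thick',154.8-np.array(res)[:,2].mean())
E
```

```text
w6 [396.61 401.81 151.  ] [151.   151.   150.99 151.   150.99 151.   151.   150.99] thick 3.8034476128595145
w6b [396.61 401.81 151.  ] [151.   151.   151.   150.99 151.   150.99 151.   151.  ] thick 3.8034007346060434
w10 [394.92 400.   151.05] [151.07 151.07 151.08 151.07 151.06 151.06 151.02 150.99] thick 3.7478657436838034
w10b [394.94 400.28 150.86] [150.85 150.87 150.86 150.87 150.86 150.85 150.85 150.85] thick 3.940601906114182
```

```bash
python3 - <<'E'
from h import *
ci,o,p,d=load('w10');print(proj(ci,[.5753,-.0688,.1745]))
q=face(ci,d,.171,.178,(0,140,20,110));print(q)
v=np.array(q[3][0])-[545.2,-17.];print(np.hypot(*v),np.degrees(np.arctan2(v[1],v[0])))
E
```

```text
(np.float64(25.31808176834039), np.float64(56.23943685079499))
(array([   0,   28,   63,   62, 2968], dtype=int32), np.float64(0.1745), ((575.9036865234375, -67.01161193847656), (20.081798553466797, 18.177827835083008), 89.74788665771484), ((575.52978515625, -67.00996398925781), 10.398534774780273))
58.48839513810533 -58.764242143112305
```

Request:
move_arm:
  motion: "0 0 0.03 0; -0.02 -0.03 0.03 -0.18; -0.05 -0.07 0.03 -0.36; -0.0738 -0.1095 0.03 -0.54; -0.0738 -0.1095 0.03 -0.72; -0.0738 -0.1095 0.03 -0.9; -0.0738 -0.1095 0.03 -0.938; -0.0738 -0.1095 0.005 -0.938; -0.0738 -0.1095 -0.03 -0.938; -0.0738 -0.1095 -0.048 -0.938"

```text
clock: 26.08
position: [0.5743, -0.0687, 0.1287]
ee_rot: [-0.277, 0.651, 0.278, 0.65]
ft_force: [-0.9, 0.5, -0.2]
grip_width: 1.0
```

Request:
move_arm:
  motion: "0 0 0 0; 0 0 0 0; 0 0 0 0; 0 0 0 0; 0 0 0 0; 0 0 0 0; 0 0 0 0; 0 0 0 0"
  grip: 0
  force: 25

```text
clock: 27.08
position: [0.5757, -0.069, 0.1309]
ee_rot: [-0.277, 0.65, 0.276, 0.651]
ft_force: [1.1, -0.2, 5.6]
grip_width: 0.211
```

```bash
python3 - <<'E'
from h import *
o=get_obs();v=o['position'][:2]-[.5452,-.017];a=np.degrees(np.arctan2(v[1],v[0]));print(o['position'],np.hypot(*v),a,o['ft_force'].round(1),o['torque'].round(2),o['grip_width'])
rows(a,[4,4,4,3,1.,0])
E
```

```text
[ 0.57565219 -0.06898665  0.13092025] 0.06024904226214514 -59.639533936087844 [ 1.1 -0.2  5.6] [ 0.03 -0.17  0.02] 0.2108509137448435
-0.0036 -0.0020 0 0; -0.0074 -0.0037 0 0; -0.0113 -0.0051 0 0; -0.0143 -0.0060 0 0; -0.0153 -0.0063 0 0; -0.0153 -0.0063 0 0
```

Request:
move_arm:
  motion: "-0.0036 -0.0020 0 0; -0.0074 -0.0037 0 0; -0.0113 -0.0051 0 0; -0.0143 -0.0060 0 0; -0.0153 -0.0063 0 0; -0.0153 -0.0063 0 0"

```text
clock: 27.82
position: [0.5603, -0.0754, 0.1309]
ee_rot: [-0.277, 0.65, 0.276, 0.651]
ft_force: [3.1, -0.4, 6.5]
grip_width: 0.216
```

```bash
python3 - <<'E'
from h import *
o=get_obs();v=o['position'][:2]-[.5452,-.017];a=np.degrees(np.arctan2(v[1],v[0]));print(o['position'],np.hypot(*v),a,o['ft_force'].round(1),o['torque'].round(2),o['grip_width'])
E
```

```text
[ 0.56033093 -0.07539483  0.13091231] 0.0603233067969491 -75.47333047346875 [ 3.1 -0.4  6.5] [ 0.01 -0.69  0.02] 0.21585055203954998
```

Release and go back to the viewing pose.

Request:
move_arm:
  motion: "0 0 0 0; 0 0 0 0; 0 0 0 0; 0 0 0 0; 0 0 0.03 0; 0 0 0.07 0; 0 0 0.08 0.15; 0.03 0.04 0.08 0.33; 0.06 0.09 0.08 0.5; 0.0885 0.115 0.08 0.68"
  grip: 1

```text
clock: 29.08
position: [0.6488, 0.0437, 0.21]
ee_rot: [-0.48, 0.519, 0.481, 0.519]
ft_force: [0.4, -0.3, 0.1]
grip_width: 1.003
```

Request:
move_arm:
  motion: "0 0 0 0.18; 0 0 -0.015 0.26; 0 0 -0.033 0.26; 0 0 -0.033 0.26; 0 0 -0.033 0.26; 0 0 -0.033 0.26"

```text
clock: 29.82
position: [0.6485, 0.0399, 0.178]
ee_rot: [0.541, -0.455, -0.541, -0.455]
ft_force: [-0.3, 0.5, 0.1]
grip_width: 0.999
```

```bash
python3 - <<'E'
from h import *
for nm in ('w11','w11b'):
    ci,o,p,d=snap('wrist',nm);W=cloud(ci,d);z=W[...,2]*1000
    print(o['position'],o['clock'],'rows',np.nanmedian(z[392:414,320:350],1).round(1))
    B=z[390:430,275:290];print('block',np.nanmedian(B).round(2),np.nanmean(B).round(2),np.nanmedian(z[384:396,205:285]).round(2))
    print('gray',p.mean(2)[392:404,338:350].mean(1).round(0))
cv2.imwrite('pics/w11c.png',cv2.resize(p[320:450,190:450,::-1],(800,400),interpolation=cv2.INTER_NEAREST))
E
```

```text
[0.64853156 0.03985781 0.17796421] 29.825 rows [110.7 110.2 110.9 111.  110.3 110.9 151.4 151.9 152.8 153.4 154.3 154.8
 154.9 154.8 154.9 154.8 154.8 154.6 154.8 154.6 154.8 154.9]
block 150.89 150.9 150.82
gray [ 48.  47.  40.  79. 243. 217. 106.  93.  95.  94.  87. 193.]
[0.64849841 0.03984123 0.17792771] 29.875 rows [110.9 110.6 110.5 110.4 110.7 110.4 151.4 151.9 152.7 153.5 154.1 155.
 154.6 154.8 154.9 154.9 154.8 154.7 154.8 154.9 154.9 154.7]
block 150.86 150.87 150.83
gray [ 47.  46.  42.  49. 242. 245. 113.  92.  95.  95.  89. 156.]
```

View pics/w11c.png

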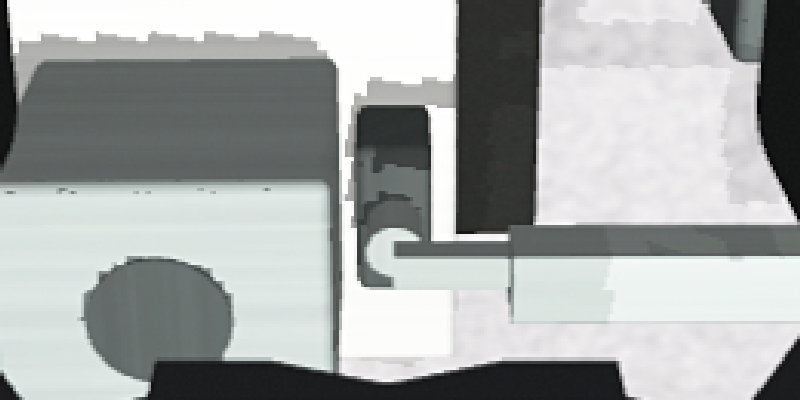

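View pics/w11.png

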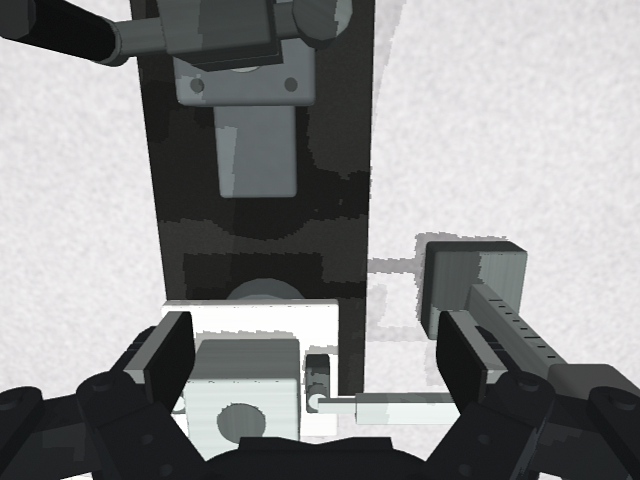

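Request:
move_arm:
  motion: "0 0 0.04 0; -0.04 0 0.08 0; -0.1 0 0.1 0; -0.12 0 0.11 0; -0.12 0 0.11 0; -0.12 0 0.11 0"

```text
clock: 30.68
position: [0.5287, 0.0399, 0.287]
ee_rot: [0.541, -0.455, -0.541, -0.455]
ft_force: [-0.0, 0.3, -0.2]
grip_width: 0.999
```

```bash
python3 - <<'E'
from h import *
ci,o,p,d=snap('wrist','w12');W=cloud(ci,d);z=W[...,2]*1000
u,v=map(int,proj(ci,[.5452,-.017,.152]));print(o['position'],o['clock'],u,v)
print(face(ci,d,.148,.156,(max(u-70,0),u+70,max(v-60,0),v+60)))
u,v=map(int,proj(ci,[.7246,.0164,.151]));print(u,v,np.nanmedian(z[v-35:v-20,u-25:u+25]))
ci,o,p,d=snap('top','t12')
ci,o,p,d=snap('scene','s12')
a=cv2.imread('pics/t12.png');b=cv2.imread('pics/top0.png');cv2.imwrite('pics/cmp.png',cv2.resize(np.vstack([b[100:350],a[100:350]]),(640,500)))
E
```

```text
[0.52871172 0.03988072 0.28696838] 30.675 231 234
(array([ 201,  210,   63,   47, 2403], dtype=int32), np.float64(0.1522), ((544.2301635742188, -16.162521362304688), (30.592788696289062, 40.25174331665039), 15.66053581237793), ((544.4844970703125, -15.920388221740723), 24.33832550048828))
246 445 143.958505922741
```

View pics/w12.png

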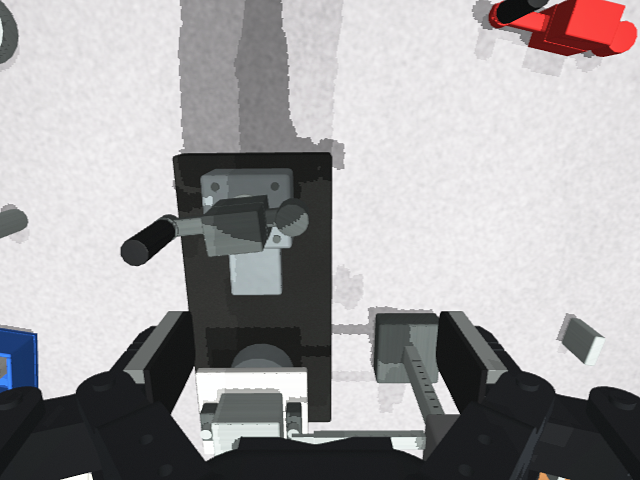

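View pics/cmp.png

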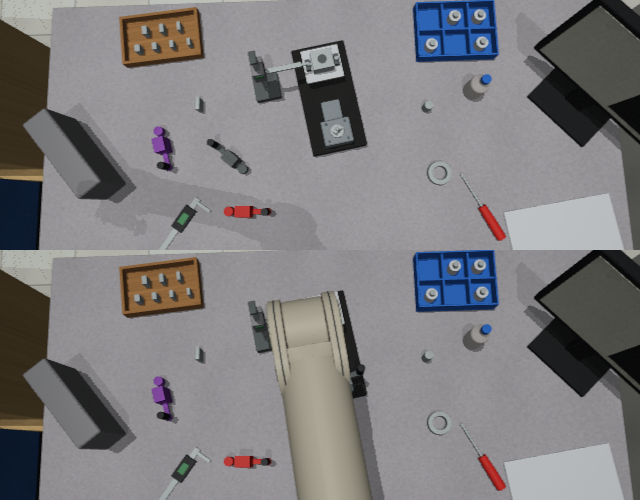

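The boss top is at 0.152 m, so the crank is home. The bystanders haven't moved, and the robot is clear with its jaws open. I'm handing in.

```bash
python3 -c "
from h import *
print(hand_in())"
```

```text
the job is handed in; nothing more can be done
None
```

I put the dark steel crank on the drive and wound the jack up about 1.6 turns clockwise by the handle. The block top is now level with the scriber tip to within the measuring error, and I handed the job in at about 31 s.

- **Fit:** I lined the crank up with the tang's measured angle, about 136°, and it slid down with no noticeable contact force. Its boss top read 152.2 mm against 152 mm expected, both after fitting and at the end, so it is home.
- **Height:** The first stop was about 0.7 mm low, partly because of play between the crank and the drive, so I gripped the handle again and added about 16°. At the end the block top read 150.8–150.9 mm. The underside of the scriber tip read 150.9–151.05 mm in the four wrist-camera pictures taken before that trim.
- **Force:** In the readings after each move, the force on the gripper stayed around 11 N or less.
- **Other things:** The fingers stayed clear of the block, platform and height gauge. The bystanders looked unmoved in the before and after top views. The crank was left on the drive with the jaws open and the arm clear.

Two readings disagreed:
- **Last height reading:** A rough block reading from the final retreat view gave 144 mm. I discarded it because that patch fell across the block's edge, with the gripper in front.
- **Scriber thickness:** The blade measured 3.75–3.95 mm thick across views, so the level is uncertain by about 0.2 mm.

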